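# Release the ribbon reel from the bench winder and park its spring collar

## Robot

A 6-joint arm with a two-finger parallel gripper is mounted at the origin on the work surface. World frame = base frame: x ahead of the robot, y to its left, z up, the work surface at z = 0. Lengths are in mm, angles in rad, forces in N, time in s.
With the tool pointing down it reaches from about 275 to 825 mm from the base axis. Payload 4.9 kg.
Tool frame: the origin (TCP) lies at the very end of the fingers, on their centre line; the grasp point (between the pads) lies 19 mm behind it; z points along the fingers, y is the line along which they close (so a half turn about z gives the same grasp; the last joint's range is limited). The gripper opens to 85 mm and grips with 20 to 120 N. Pads are 22 mm wide; open, the fingers measure 114 mm over their backs; the gripper's body (76 mm by 85 mm) begins 54 mm behind the grasp point. The pads swing forward as they close: fully open they stand 13 mm farther back than shut.
Start: joints at [-1.445, 0.326, -0.193, 1.052, 0, 1.437], TCP at [141.299, -531.557, 231.281] pointing down, gripper open.
Joint ranges: [-2.65, 2.65], [-0.97, 1.79], [-1.3, 1.35], [-1.93, 2.1], [-1.47, 1.37], [-3.14, 3.14]. Speed limits (rad/s): [2.57, 2.57, 3.14, 3.14, 3.14, 3.14].

## Interface

Orientations are given as [roll, pitch, yaw] about the fixed x, y, z axes, in that order (R = Rz(yaw) Ry(pitch) Rx(roll)).
In Python, from bench import bot, solve_ik, imaging gives the robot as it stands. Calls block until the motion is done:
- bot.move_ptp(position, orientation): joint-space move of the TCP to a pose.
- bot.movel(position, rot=None, max_speed=150, threshold=None): straight line of the TCP; rot=None keeps the orientation; max_speed is the mean speed in mm/s. With threshold (N) it stops when the force on the tool has changed by that much, and returns True; else False.
- bot.move_j(angles): joint-space move.
- bot.grip(opening, effort=None): opening from 0.0 (shut) to 1.0 (fully open); effort is the grip in N (None keeps the last); returns when the fingers have stopped.
- bot.dwell(seconds).
- solve_ik(position, orientation): joint angles nearest the present ones, or None.
- bot.get_state(): the state.
- imaging.capture(name): name is "scene" or "top" or "wrist"; returns the picture (420x560x3 uint8, blue, green, red); there is no depth.
- imaging.camera_model(name): a dict with "K" (3x3 intrinsics, pixels), "k1" (the pictures are not rectified: a ray, as slopes to the right and down, at radius r is drawn at 1 + k1 r^2 times it, then the intrinsics apply), "position" and "rotation" of the camera in the world. Camera axes: x right, y up, looking along -z (the intrinsics and any distortion apply to the point x, -y, -z); pixel columns grow to the right and rows downward; lengths in mm; the calibration is good to about 2 mm. A picture is of the moment at which its call begins: read the wrist's pose just before it. camera_model takes no time and is no camera call; for the wrist camera it gives the pose at the moment of the call.
A pose or a line that the arm cannot do raises bot.IKError and nothing moves.
- bot.sign_off(): hands the job in; it is judged then, once.
The state is a dict: "t": time; "qpos": joint angles; "joint_velocities": joint speeds; "effort": joint torques, N m; "tcp_pos": TCP position; "orientation": TCP orientation; "contact_force": force on the tool from outside, world axes, zero at the start; "wrist_torque": the same for the moment, N m; "opening": opening from 0.0 (shut) to 1.0 (fully open); "gripper_force": force on a finger pad.
Only numpy, scipy, OpenCV 4.12 (cv2) and the standard library are available. Lean on these libraries where they do the work, as an engineer would, in place of code of your own. Each camera call takes 0.05 s, during which the arm holds its last target. There are 200 camera calls.

## Task

Release the wound ribbon reel from the bench winder: draw the spring collar straight back away from the reel, turn it over by its finger pin, gently, and let it drop into its parking notch, so that it stays drawn back and the reel has rolled down the chute to the end wall. Where the notch lies cannot be seen, only felt. Do not disturb the marker, the thread spool or the jar nearby.

Things in the scene. Friction and masses are not known exactly. Their poses are not given: they have to be found in the camera images.
- winder: Grey bench winder fixed to the table; origin on the table under the reel's start, z up. Quill axis: along winder y at x=0, z=110 mm. Along y: headstock -125 to -14 (top z=118); reel; front block 28 to 52 (48 wide in x, top z=125); free gap 52 to 105 with only a bare rod, 15 mm diameter; collar; rear post 188 to 214 (top z=122). Nothing but the collar is higher.
- chute_end (a point): Foot of the chute's end wall. An aluminium chute 24 mm wide inside, with 18 mm rails, slopes 14 degrees under the reel from winder x=-35 down to this wall at x=124 mm. Site axes as the winder's.
- collar_face (a point): Point on the quill axis in the front face of the collar's disc (facing the reel, winder -y), at winder (0,105,110) mm at home; moves to +y with the quill; axes as the winder's. Disc of polished aluminium (friction 0.35), 90 mm diameter, 10 thick; behind it a knurled sleeve 60 diameter, 40 long, with room for its travel. Press the front face, or pinch the rim, from above.
- collar_pin (a point): Centre of the free end of the finger pin: round steel, 10 mm diameter, 22 mm out of the disc's front face towards the reel, parallel to the quill axis and 34 mm from it; at home up and to winder -x, 38 degrees off vertical. Turning carries it over the top to +x. A fingertip let down in the gap on its -x side can press the disc back (+y) and the pin over (+x) at once.
- quill (a joint): How far the collar is drawn back along winder +y, m: 0 home, firm stop at 0.021. The spring pushes it home with 6 N at 0 and 10 N at 0.021. It leaves its home slot and turns only above 0.017; let forward before the notch it rides on a level track at 0.016 to 0.017 and still turns easily. The notch holds it at 0.011 to 0.012. Past it the same track goes on. The nose leaves the reel at about 0.008.
- collar (a joint): Turn of the collar about winder +y, rad: 0 at home, growing as the pin goes over the top to +x. The parking notch, 0.13 rad wide, is somewhere from 0.93 to 1.57, different each time, unseen. Held fully back the collar passes over it, up to 1.75; turned while riding on the track (from about 0.25) it drops in and stops: a push of 6 to 10 N shows it. Turning friction under 0.06 Nm. Over 50 N is forcing it.
- reel: Ribbon reel with cardboard cheeks, 60 mm diameter, 20 wide, about 60 g; origin at its centre, y its axis. It stands on edge on the chute, held by the quill's steel nose in its bore; once free it rolls by itself to the end wall, its centre then at about winder x=101, z=85 mm.
- marker: Black marker pen, 135 mm long, 14 thick, lying on the table on the winder's -x side; origin under its middle, x along it. Leave it alone.
- thread: Standing spool of pale thread, 28 mm diameter, 46 high, on the winder's +x side near the collar; origin under its foot. Leave it alone.
- jar: Clear round jar with an orange cap, 36 mm diameter, 70 high, beyond the winder's rear post (+y); origin under its foot. Leave it alone.
Mind the look-alikes: they are no part of the job. What is meant by the reel is not green, and is the smaller of those in its own colour.

How it is judged (in metres and radians):
On the way, in this order (a step that is already met when the one before it is completed fails the run):
1. the collar is drawn back clear of its home slot, not yet turned (value of joint quill above 0.015 m and value of joint collar below 0.5 rad), for 0.05 s.
2. the collar is turned over while drawn back (value of joint quill above 0.0145 m and value of joint collar above 0.7 rad), for 0.05 s.
At the end, for the whole second after the job is handed in: The collar sits in its parking notch (turned more than 0.85 rad, quill drawn back 9.5 to 14.2 mm and still), and the reel rests in the chute against the end wall (centre 85 to 108 mm along the winder's x, 70 to 100 mm high, slower than 0.03 m/s) (value of joint quill between 0.0095 and 0.0142 m and velocity of joint quill below 0.01 m/s and value of joint collar above 0.85 rad and x of reel in the frame of winder between 0.085 and 0.108 m and z of reel in the frame of winder between 0.07 and 0.1 m and linear speed of reel below 0.03 m/s); the robot touches nothing.
It fails at once if the marker is moved more than 25 mm (distance of marker from where it was at the start of the episode above 0.025 m).
It fails at once if the thread spool is moved more than 25 mm (distance of thread from where it was at the start of the episode above 0.025 m).
It fails at once if the jar is moved more than 25 mm (distance of jar from where it was at the start of the episode above 0.025 m).
It fails at once if the winder is forced: the fingers press on it with more than 50 N (contact force between the fingers and winder above 50 N).
It also fails if it takes over 51 s, if anything falls off the work surface, if the arm or the gripper's body presses on something with over 40 N, if the wrist force passes 120 N, or if a joint passes its speed limit or range.

## Working session

There is one attempt and no reset: what is moved stays moved. The work goes in short steps, each a Python script; the robot and the scene stay as the last script left them, time stands still between calls to the robot, and variables do not carry over. Pictures are saved under pics/ and viewed, at most 10 in all, crops included, and the job is handed in when it is done.

```bash
mkdir -p pics; ls; python3 - <<'E'
from bench import bot, imaging
import cv2
for n in ("scene","top"):
    im=imaging.capture(n); cv2.imwrite(f"pics/{n}0.png",im)
    m=imaging.camera_model(n); print(n,m)
print(bot.get_state())
E
```

```text
pics
scene {'K': array([[416.3300819 ,   0.        , 281.2445139 ],
       [  0.        , 416.3300819 , 209.80581933],
       [  0.        ,   0.        ,   1.        ]]), 'k1': -0.1044914436658023, 'position': array([1059.97129406,   32.65896438,  683.48906808]), 'rotation': array([ 0.67195085, -0.01741236,  1.67103676])}
top {'K': array([[422.23107582,   0.        , 276.7394875 ],
       [  0.        , 422.23107582, 204.38980663],
       [  0.        ,   0.        ,   1.        ]]), 'k1': 0.0273384815342831, 'position': array([549.85138984,  24.68078703, 780.882556  ]), 'rotation': array([ 0.06144201, -0.01207813, -1.56454473])}
{'t': 0.1, 'qpos': array([-1.44521318e+00,  3.26904845e-01, -1.93452870e-01,  1.05203420e+00,
        6.47576078e-06,  1.43657877e+00]), 'joint_velocities': array([-7.86891915e-04, -1.30859780e-03,  1.18680625e-03, -2.97730872e-04,
        1.92536456e-03, -5.99082920e-05]), 'effort': array([ 4.62068401e-04, -4.44240046e+01,  2.63037640e+01,  7.87795172e-03,
       -1.63811392e-04,  9.80401637e-06]), 'tcp_pos': array([ 141.22627518, -531.02089297,  230.57282709]), 'orientation': array([-3.14001228e+00, -2.19931377e-04,  2.59800521e-01]), 'contact_force': array([ 0.40370013,  0.06174114, -0.22883219]), 'wrist_torque': array([-0.01790875,  0.08205205, -0.006153  ]), 'gripper_force': 0.0, 'opening': 0.9998374175843037}
```

View pics/scene0.png

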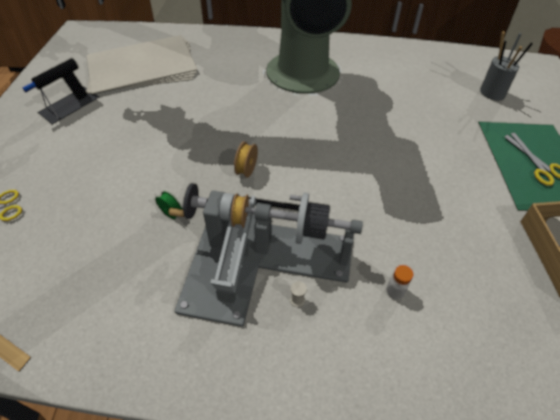

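View pics/top0.png

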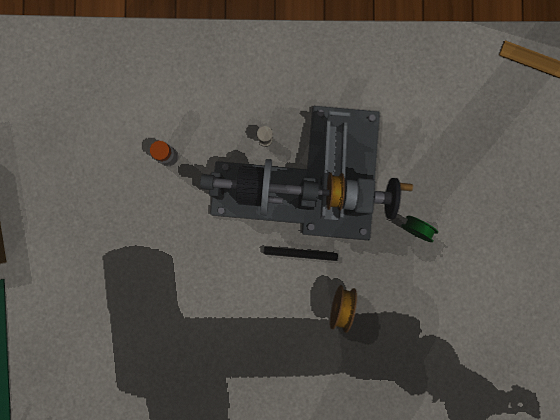

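The top view shows the winder with the quill axis from about (200,183) to (405,190), winder +y to the left (world +y) and winder +x up (world +x). What could be taken for the reel: the gold reel in the winder (338,192), a larger gold reel (343,308) and a green reel (420,228). I choose (338,192). Close crop to check:

```bash
cat > h.py <<'E'
import numpy as np, cv2
from scipy.spatial.transform import Rotation as R
from bench import bot, imaging, solve_ik
def ray(m,px):
    K=m["K"]; d=np.array([(px[0]-K[0,2])/K[0,0],(px[1]-K[1,2])/K[1,1]]); u=d.copy()
    for _ in range(20): u=d/(1+m["k1"]*(u@u))
    return m["position"], R.from_euler("xyz",m["rotation"]).apply([u[0],-u[1],-1])
def cast(m,px,z):
    o,d=ray(m,px); return o+d*(z-o[2])/d[2]
def project(m,P):
    p=R.from_euler("xyz",m["rotation"]).inv().apply(np.asarray(P,float)-m["position"])
    u=np.array([p[0],-p[1]])/-p[2]; u*=1+m["k1"]*(u@u)
    return m["K"][:2,:2]@u+m["K"][:2,2]
def tri(m1,p1,m2,p2):
    (a,u),(b,v)=ray(m1,p1),ray(m2,p2)
    s=np.linalg.lstsq(np.c_[u,-v],b-a,rcond=None)[0]
    return (a+s[0]*u+b+s[1]*v)/2, np.linalg.norm(a+s[0]*u-b-s[1]*v)
E
python3 - <<'E'
from h import *
im=cv2.imread("pics/top0.png")[90:255,185:425]
cv2.imwrite("pics/c1.png",cv2.resize(im,None,fx=3.3,fy=3.3,interpolation=cv2.INTER_CUBIC))
m=imaging.camera_model("top")
for n,p,z in [("post end",(203,183),110),("disc",(266,185),110),("reel",(338,192),110),("bigreel",(343,308),60),("thread",(264,130),46),("jar",(160,150),70)]: print(n,cast(m,p,z).round(0))
E
```

```text
post end [624. 134. 110.]
disc [622.  34. 110.]
reel [612. -81. 110.]
bigreel [420. -96.  60.]
thread [726.  39.  46.]
jar [684. 214.  70.]
```

View pics/c1.png

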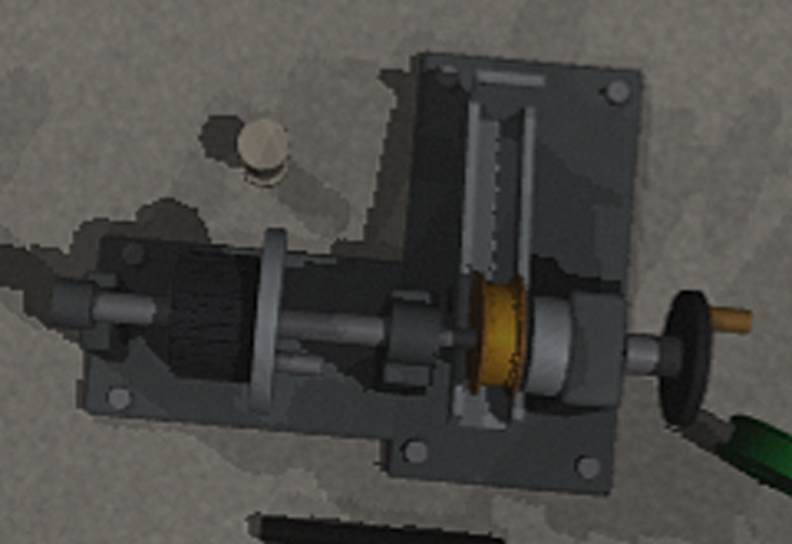

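The crop shows the winder reel is gold and smaller than the loose gold one, so the choice holds. In the crop: rod gap centre (330,327), pin end (322,365), disc front (283,320), headstock shaft (640,353), rear rod (130,307). Next I compute the winder pose and move above it for a close look.

```bash
python3 - <<'E'
from h import *
m=imaging.camera_model("top")
c=lambda x,y:(185+x/3.3,90+y/3.3)
A=[cast(m,c(*p),110)[:2] for p in [(130,307),(330,327),(640,353)]]
print(np.round(A,1))
d=A[0]-A[2]; yaw=-np.arctan2(d[0],d[1]); print("yaw",yaw)
Rz=np.array([[np.cos(yaw),-np.sin(yaw)],[np.sin(yaw),np.cos(yaw)]])
pin=cast(m,c(322,364),137)[:2]; o=pin-Rz@[-20.9,83]; print("origin by pin",o)
post=cast(m,c(53,300),116)[:2]; print("post y(214)",Rz.T@(post-o), "axis",[(Rz.T@(a-o)).round(1) for a in A])
bl=cast(m,c(388,318),125)[:2]; br=cast(m,c(440,318),125)[:2]; print("block y 52/28",(Rz.T@(bl-o)).round(1),(Rz.T@(br-o)).round(1))
w=o+Rz@[-10,80]; print(w)
bot.move_ptp([w[0]-60,w[1],330],[np.pi,0,yaw+np.pi/2]); bot.grip(0)
s=bot.get_state(); print(s["t"],s["tcp_pos"],s["orientation"],s["opening"],s["contact_force"])
m=imaging.camera_model("wrist"); im=imaging.capture("wrist"); cv2.imwrite("pics/w1.png",im); print(m)
E
```

```text
[[ 624.7  100.5]
 [ 615.7    3.8]
 [ 604.2 -146.2]]
yaw -0.08298912087944472
origin by pin [609.78451592 -76.1810603 ]
post y(214) [ -0.38191048 213.46722263] axis [array([  0.2, 177.3]), array([-0.7, 80.2]), array([  0.2, -70.2])]
block y 52/28 [ 4.5 53.6] [ 6.7 29.1]
[606.4504436    4.37254894]
3.2833 [546.4580485    4.43278361 330.01004911] [ 3.14157004e+00 -2.81102622e-05  1.48793092e+00] 0.0025608559476684514 [-0.16404327  0.04086082  0.07691756]
{'K': array([[316.2542019 ,   0.        , 275.92116113],
       [  0.        , 316.2542019 , 209.49123034],
       [  0.        ,   0.        ,   1.        ]]), 'k1': -0.0524245138411026, 'position': array([551.54810399,  75.14715704, 472.88358922]), 'rotation': array([-0.28526296, -0.00118215, -0.0825914 ])}
```

View pics/w1.png

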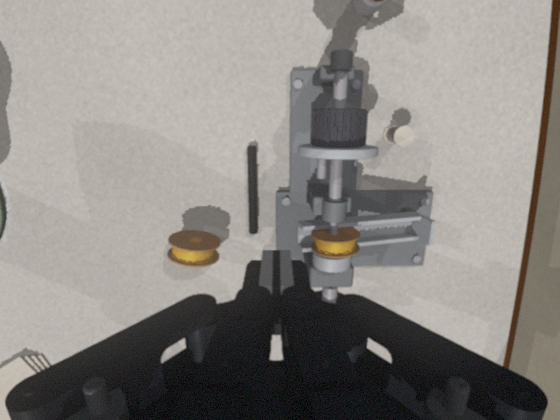

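The close view agrees with the estimate (disc front edge about (338,150), pin about (321,170), reel (335,241)). The shut tips are slim, about 15 mm. Next I let the fingertip down in the gap, feel for the face and draw back.

```bash
cat >> h.py <<'E'
yaw=-0.083; O=np.array([609.8,-76.2,0]); RZ=R.from_euler("z",yaw); ORI=[np.pi,0,yaw+np.pi/2]
W=lambda *p: RZ.apply(p)+O
def st(tag=""):
    s=bot.get_state(); p=RZ.inv().apply(s["tcp_pos"]-O); f=RZ.inv().apply(s["contact_force"])
    print(tag,round(s["t"],2),"pos",p.round(1),"F",f.round(1)); return p,f
E
python3 - <<'E'
from h import *
m=imaging.camera_model("wrist")
print(project(m,W(-20.9,83,136.8)),project(m,W(0,105,155)),project(m,W(0,0,140)))
bot.move_ptp(W(-43,87,190),ORI); st("above")
print(bot.movel(W(-43,87,122),max_speed=60,threshold=5)); st("down")
print(bot.movel(W(-43,104,122),max_speed=15,threshold=3)); p,f=st("face")
if 88<p[1]<102:
    y=p[1]
    bot.movel(W(-43,y+18.5,122),max_speed=25); p,f=st("drawn")
E
```

```text
[321.64214587 177.83022144] [345.76473222 159.6394415 ] [337.26466175 250.09021725]
above 3.96 pos [-42.6  87.  190.8] F [-0.1 -1.   0.2]
False
down 5.24 pos [-42.6  87.  122.4] F [0.4 0.1 0.2]
True
face 5.91 pos [-43.2  94.9 121.7] F [-0.1 -1.   0.3]
drawn 6.8 pos [-43.4 110.6 121.5] F [-0.4 -8.6  0.6]
```

```bash
python3 - <<'E'
from h import *
for y in (115,116.5,117.5):
    bot.movel(W(-43,y,122),max_speed=20); bot.dwell(.2); p,f=st("y%.1f"%y)
    if f[1]<-10.5: break
E
```

```text
y115.0 7.25 pos [-43.4 112.  121.5] F [-0.1 -9.6  0.3]
y116.5 7.7 pos [-43.4 113.4 121.5] F [-0.5 -9.5 -0.4]
y117.5 8.15 pos [-43.4 114.3 121.5] F [ 0.3 -9.8 -0.9]
```

```bash
python3 - <<'E'
from h import *
for x in np.arange(-40,-19,3):
    r=bot.movel(W(x,117.5,122),max_speed=25,threshold=12); p,f=st("x%.0f %s"%(x,r))
    if r: break
m=imaging.camera_model("wrist"); cv2.imwrite("pics/w2.png",cv2.resize(imaging.capture("wrist")[100:320,180:460],None,fx=2.8,fy=2.7))
E
```

```text
x-40 False 8.42 pos [-41.8 114.4 121.2] F [-3.8 -9.5  1.3]
x-37 False 8.68 pos [-39.3 114.4 121.1] F [-3.9 -9.5  3. ]
x-34 True 8.89 pos [-39.1 111.8 120.9] F [ -3.4 -10.2   4.8]
```

View pics/w2.png

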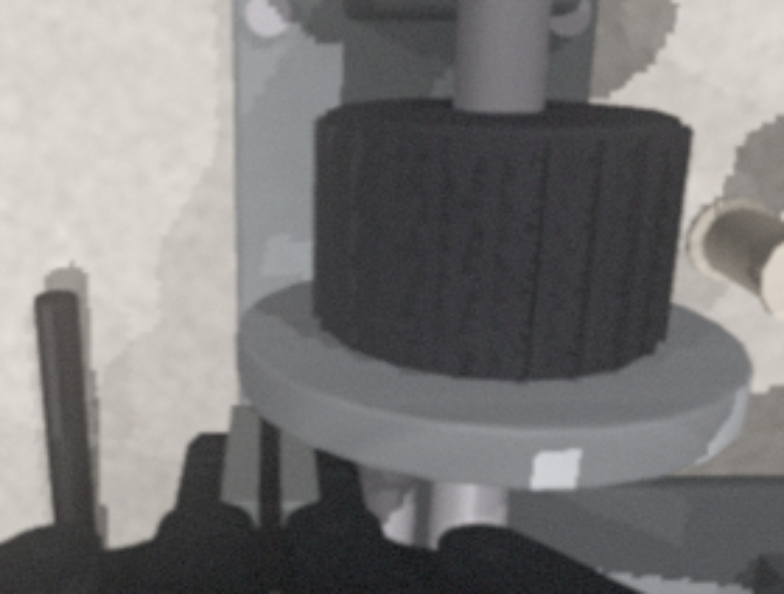

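```bash
python3 - <<'E'
from h import *
bot.movel(W(-41,111.5,122),max_speed=20); st("off")
bot.movel(W(-43,115,123),max_speed=20); st()
for y in (117.5,118.5,119.5):
    bot.movel(W(-43,y,123),max_speed=20); p,f=st("y")
    if f[1]<-11.5: break
for x in np.arange(-40,-21,2):
    r=bot.movel(W(x,y,123),max_speed=15,threshold=15); p,f=st("x%.0f %s"%(x,r))
    if r or f[0]<-14: break
E
```

```text
off 9.28 pos [-40.4 108.7 121.8] F [ 3.1 -8.9 -0.6]
 9.64 pos [-42.  112.  122.8] F [ 2.9 -9.7 -1.5]
y 9.92 pos [-42.  114.4 122.8] F [  3.7 -10.   -1.3]
y 10.17 pos [-42.  115.3 122.8] F [ 4.6 -9.  -0.6]
y 10.42 pos [-42.  116.2 122.8] F [  2.4 -10.1  -1.9]
x-40 False 10.77 pos [-41.5 116.2 122.4] F [ -2.4 -10.8   2.8]
x-38 False 11.05 pos [-40.4 116.1 122.2] F [ -4.4 -11.    2.6]
x-36 False 11.33 pos [-38.6 116.1 122.1] F [ -5.5 -11.6   3.3]
x-34 False 11.62 pos [-37.9 116.1 122.3] F [ -9.8 -11.    6.8]
x-32 False 11.9 pos [-37.  116.2 122.6] F [-13.2 -11.5  11.7]
x-30 False 12.18 pos [-34.6 116.1 123. ] F [-12.2  -9.8  13. ]
x-28 False 12.47 pos [-31.2 116.  123.2] F [ -9.9 -11.   11.6]
x-26 False 12.75 pos [-28.4 116.  123.4] F [ -8.2 -12.1  10.9]
x-24 False 13.03 pos [-25.9 116.  123.5] F [ -6.4 -11.2   8.8]
x-22 False 13.32 pos [-23.5 115.9 123.6] F [ -5.8 -10.5   8.7]
```

```bash
python3 - <<'E'
from h import *
p,_=st(); x=p[0]
bot.movel(W(x,107.5,123),max_speed=25); st("fwd")
bot.movel(W(x,104.5,123),max_speed=25); st("fwd")
xt=x
while xt<12:
    xt+=1.5
    r=bot.movel(W(xt,104.5,123),max_speed=12,threshold=9); p,f=st("x%.1f %s"%(xt,r))
    if r or f[0]<-9: break
E
```

```text
13.32 pos [-23.5 115.9 123.6] F [ -5.8 -10.5   8.7]
fwd 13.95 pos [-23.7 107.9 122.7] F [-0.2 -0.4 -0.2]
fwd 14.22 pos [-23.6 104.5 122.8] F [-0.4 -0.4  0.1]
x-22.0 False 14.49 pos [-22.1 104.5 123. ] F [-2.4 -0.1 -0.4]
x-20.5 False 14.77 pos [-20.4 104.6 123.1] F [-2.1 -0.5  2. ]
x-19.0 False 15.04 pos [-18.4 104.6 123.1] F [-1.1  0.   1.5]
x-17.5 False 15.32 pos [-17.1 104.5 123. ] F [-1.1 -1.1  0.4]
x-16.0 False 15.59 pos [-15.3 104.5 123. ] F [ 0.1  0.6 -0.2]
x-14.5 False 15.87 pos [-14.6 104.4 122.9] F [-0.5 -0.5  1.7]
x-13.0 False 16.14 pos [-12.3 104.5 123.1] F [-0.  -0.5  0.3]
x-11.5 False 16.42 pos [-11.2 104.5 123. ] F [ 0.4  0.8 -0.8]
x-10.0 False 16.69 pos [ -9.9 104.5 123. ] F [ 0.1  0.4 -0.7]
x-8.5 False 16.97 pos [ -8.3 104.5 123. ] F [ 0.2 -0.6 -0.4]
x-7.0 False 17.24 pos [ -7.  104.5 122.9] F [-0.9  0.2  0.2]
x-5.5 False 17.52 pos [ -5.1 104.5 123.1] F [0.1 0.6 1. ]
x-4.0 False 17.79 pos [ -3.7 104.5 123.1] F [0.6 0.3 0. ]
x-2.5 False 18.07 pos [ -2.8 104.5 122.8] F [-0.9  1.1 -0.6]
x-1.0 False 18.34 pos [ -2.2 104.5 122.7] F [-4.7 -0.2  0.9]
x0.5 False 18.62 pos [ -1.6 104.5 122.4] F [-6.9  1.   1. ]
x2.0 False 18.89 pos [ -1.2 104.5 122.3] F [-10.7  -0.8   3.6]
```

It stalled at about x=-2 with 10 N, as expected for the notch. I back off, lift and look.

```bash
python3 - <<'E'
from h import *
bot.movel(W(-10,103,123),max_speed=60); st("off")
bot.movel(W(-10,95,190),max_speed=100); bot.move_ptp(W(-150,80,300),ORI); st()
bot.dwell(.5)
im=imaging.capture("top"); a=cv2.resize(im[90:255,185:425],None,fx=3.3,fy=3.3,interpolation=cv2.INTER_CUBIC); cv2.imwrite("pics/t2.png",a)
m=imaging.camera_model("top"); c=lambda p:((project(m,p)-[185,90])*3.3).round(0)
for n,q,th in [("drop",.0115,1.12),("track",.0165,1.12)]:
    g=th-0.663; print(n,"pin end",c(W(34*np.sin(g),83+q*1000,110+34*np.cos(g))),"disc top front",c(W(0,105+q*1000,155)))
print("home disc",c(W(0,105,155)),"reel end",c(W(101,0,115)))
E
```

```text
off 19.24 pos [ -9.2 103.  123.4] F [-0.1  0.1  0.4]
 20.82 pos [-149.4   80.   299.4] F [ 0.2 -0.6 -0.1]
drop pin end [304. 284.] disc top front [253. 308.]
track pin end [294. 283.] disc top front [242. 307.]
home disc [279. 311.] reel end [514. 132.]
```

View pics/t2.png

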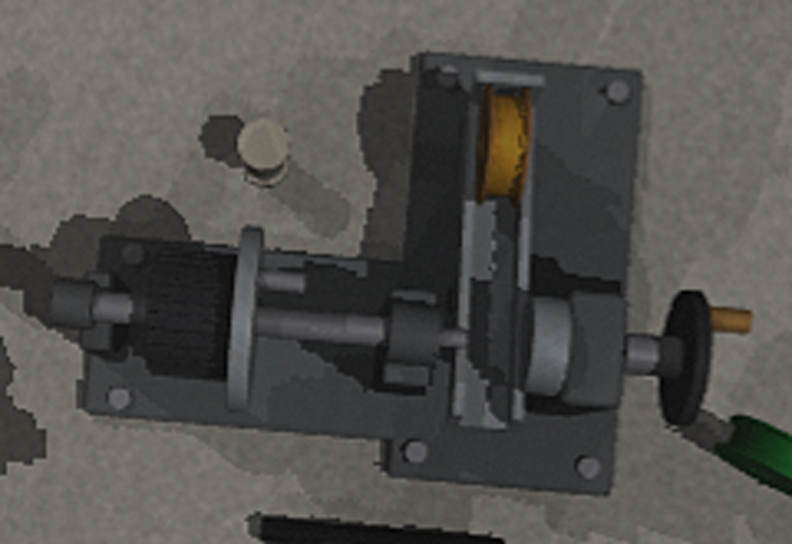

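The pin end is at (304,283) in the crop. That matches the notch prediction (304,284) rather than the track one (294,283). The reel is against the end wall at about (508,143), and the spool and marker have not moved. Handing in.

```bash
python3 -c "
from bench import bot
print(bot.sign_off())"
```

```text
the job is handed in; nothing more can be done
None
```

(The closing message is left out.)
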